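# Check in the larger ring gauge

## Task

Check in the larger of the two ring gauges: with the fingertips, lightly press the round key directly in front of the bay in which that gauge lies, let it come back up, then lightly press the long enter bar at the left end of the key row. Then withdraw, leaving all keys up. Press none of the other keys, and leave all gauges and the other things on the bench where they are; nothing is to be picked up.

Things in the scene. Friction and masses are not known exactly. Their poses are not given: they have to be found in the camera images.
- console: flat grey console fixed to the bench, 196 mm (x) by 424 mm (y), deck 22 mm high; origin on the bench under its middle; -x side faces the robot, +y is left. Near side: four round black keys in a row (80 mm pitch), and left of them a long black bar key. Behind each key a bay, 76 by 116 mm inside, walls 8 mm above the deck, holding one gauge. A dark display window behind the bar
- large_ring_center (a point): larger ring gauge: steel ring, 46 mm outside diameter, 14 mm high, lying flat; loose in one of the four bays (which one varies); this point is its centre, half-way up
- small_ring_center (a point): smaller ring gauge: steel ring, 34 mm outside diameter, 12 mm high, lying flat; loose in one of the four bays (which one varies); this point is its centre, half-way up
- master_center (a point): setting master: stepped steel cylinder standing upright, 30 mm diameter, 43 mm tall; loose in one of the four bays (which one varies); this point is its centre, half-way up
- plug_center (a point): plug gauge: steel bar with a six-sided handle, 98 mm long, 18 mm wide, 16 mm high, lying lengthwise in its bay; loose in one of the four bays (which one varies); this point is its centre, half-way up
- key_1_top (a point): centre of the top face of round key 1 (keys count 1 to 4 from left to right, y = 85 mm in the console's frame); key 25 mm in diameter, standing 16 mm above the deck when up (38 mm above the bench)
- bay_1 (a point): centre of the floor of bay 1, 90 mm behind key 1 (console +x), level with the deck
- key_1 (a joint): downward travel of round key 1 in m: 0 up, 0.010 fully down; spring 600 N/m with about 1.2 N preload (about 3.6 N at 4 mm, 7 N fully down); it counts as pressed from 4 mm and springs back when let go
- key_2_top (a point): centre of the top face of round key 2 (keys count 1 to 4 from left to right, y = 5 mm in the console's frame); key 25 mm in diameter, standing 16 mm above the deck when up (38 mm above the bench)
- bay_2 (a point): centre of the floor of bay 2, 90 mm behind key 2 (console +x), level with the deck
- key_2 (a joint): downward travel of round key 2 in m: 0 up, 0.010 fully down; spring 600 N/m with about 1.2 N preload (about 3.6 N at 4 mm, 7 N fully down); it counts as pressed from 4 mm and springs back when let go
- key_3_top (a point): centre of the top face of round key 3 (keys count 1 to 4 from left to right, y = -75 mm in the console's frame); key 25 mm in diameter, standing 16 mm above the deck when up (38 mm above the bench)
- bay_3 (a point): centre of the floor of bay 3, 90 mm behind key 3 (console +x), level with the deck
- key_3 (a joint): downward travel of round key 3 in m: 0 up, 0.010 fully down; spring 600 N/m with about 1.2 N preload (about 3.6 N at 4 mm, 7 N fully down); it counts as pressed from 4 mm and springs back when let go
- key_4_top (a point): centre of the top face of round key 4 (keys count 1 to 4 from left to right, y = -155 mm in the console's frame); key 25 mm in diameter, standing 16 mm above the deck when up (38 mm above the bench)
- bay_4 (a point): centre of the floor of bay 4, 90 mm behind key 4 (console +x), level with the deck
- key_4 (a joint): downward travel of round key 4 in m: 0 up, 0.010 fully down; spring 600 N/m with about 1.2 N preload (about 3.6 N at 4 mm, 7 N fully down); it counts as pressed from 4 mm and springs back when let go
- enter_top (a point): centre of the top face of the long bar key (the enter key), 56 mm along the console's x, 26 mm along its y, standing 16 mm above the deck when up; at y = 170 mm and x = -45 mm in the console's frame
- enter (a joint): downward travel of the bar key in m: same travel, spring and 4 mm pressing point as the round keys
- oiler: yellow oil bottle with a red spout, 36 mm diameter, 98 mm tall, standing on the bench to the right of the console; origin under its middle; bystander
- dish: round glass sample dish, 64 mm diameter, 15 mm high, on the bench to the right of the console; origin under its middle; bystander
- folding_loupe: small black folding loupe, 44 x 30 x 14 mm, on the bench between the robot and the console; origin under its middle; bystander
- tape: roll of brown tape lying flat, 66 mm diameter, 18 mm high, on the bench at the far right; origin under its middle; bystander
There are look-alikes about, which are no part of the job. What is shaped like the part that bears large_ring_center but red or yellow is not meant.

How it is judged:
By the outcome, as a careful person would: the job done as asked, in the order asked, and still so for the second after the job is handed in, with the robot touching nothing.
It also fails if it takes over 35 s, if anything falls off the work surface, if the arm or the gripper's body presses on something with over 40 N, if the wrist force passes 120 N, or if a joint passes its speed limit or range.

## Robot

A 7-joint arm with a two-finger parallel gripper is mounted at the origin on the work surface; the furniture and walls round the work are solid. World frame = base frame: x ahead of the robot, y to its left, z up, the work surface at z = 0. Lengths are in m, angles in rad, forces in N, time in s.
With the tool pointing down it reaches from about 0.35 to 0.9 m from the base axis. Payload 19.9 kg.
Tool frame: the origin (TCP) lies midway between the tips of the shut fingers; the grasp point (between the pads) lies bot.grip_depth behind it (bot.grip_depth is the distance from the TCP to the grasp point, in m); z points along the fingers, y is the direction in which the jaws open and shut (so a half turn about z gives the same grasp; the last joint's range is limited). The gripper opens to 85 mm and grips with 20 to 120 N. Pads are 22 mm wide; open, the fingers measure 114 mm over their backs; the gripper's body (76 mm by 85 mm) begins 54 mm behind the grasp point. The pads swing forward as they close: fully open they stand 13 mm farther back than shut.
Start: joints at [-1.188, 0.417, -0.01, 1.614, 0.005, 1.111, -0.053], TCP at [0.258, 0.569, 0.231] pointing down, gripper open.
Joint ranges: [-2.81, 2.81], [-0.39, 2.02], [-1.27, 1.25], [0.06, 2.57], [-1.19, 4.33], [0.19, 2], [-2.82, 2.82]. Speed limits (rad/s): [1.89, 1.89, 2.39, 2.39, 3.01, 3.01, 3.01].

## Interface

Orientations are given as a rotation vector (axis times angle).
In Python, from station import bot gives the robot as it stands. Calls block until the motion is done:
- bot.move_pose(position, orientation): joint-space move of the TCP to a pose.
- bot.move_straight(position, rotation=None, feed=0.15, force_limit=None): straight line of the TCP; rotation=None keeps the orientation; feed is the mean speed in m/s. With force_limit (N) it stops when the force on the tool has changed by that much, and returns True; else False.
- bot.move_joints(angles): joint-space move.
- bot.gripper_to(opening): finger opening in m; the grip force is fixed at half the most; returns when the fingers have stopped.
- bot.sleep(seconds).
- bot.inverse_kinematics(position, orientation): joint angles nearest the present ones, or None.
- bot.sense(): the state.
- bot.get_image(name): name is "side" or "top" or "wrist"; returns a dict with "frame" (384x512x3 uint8, blue, green, red), "camera_matrix" (3x3 intrinsics, pixels), "dist_coeffs" ([k1, k2, p1, p2, k3] as OpenCV has them; the pictures are not rectified), "origin" and "attitude" of the camera in the world. Camera axes: x right, y up, looking along -z (the intrinsics and any distortion apply to the point x, -y, -z); pixel columns grow to the right and rows downward; lengths in m; the calibration is good to about 2 mm. A picture is of the moment at which its call begins. There is no depth.
A pose or a line that the arm cannot do raises bot.MotionError and nothing moves.
- bot.finish_job(): hands the job in, once; it reports no verdict.
Trained networks look in a picture, given as the dict that the camera call returned (one of the last four; its "shot" number tells which), for a name from the list of things; names that differ only in an ending like _2 or _b are one class to them, and where a whole thing is asked for, a point or a joint stands for the part that bears it (a point fixed in the world has none). Each returns a list of dicts, best first, with "conf" (0 to 1); they miss things now and then, are a little off and sometimes report something else, mostly with a low value. They report only what shows in the picture. A call takes as long as a camera call. They do not tell look-alikes from the thing itself.
- bot.boxes_of(picture, name): "uv" ([column, row] in pixels, amid what is visible of it).
- bot.masks_of(picture, name): "pixels" (384x512 bool, what is visible of it) and "uv" ([column, row] in pixels, amid what is visible of it).
- bot.spot_point(picture, name): "uv" ([column, row] in pixels: a listed point, or the origin of a listed thing).
The state is a dict: "clock": time; "joint_positions": joint angles; "qd": joint speeds; "effort": joint torques, N m; "tcp_pos": TCP position; "eef_rot": TCP orientation; "force": force on the tool from outside, world axes, zero at the start; "torque": the same for the moment, N m; "opening": finger opening in m.
Only numpy, scipy, OpenCV 4.12 (cv2) and the standard library are available. Lean on these libraries where they do the work, as an engineer would, in place of code of your own. Each camera call takes 0.05 s, during which the arm holds its last target.

## Working session

There is one attempt and no reset: what is moved stays moved. The work goes in short steps, each a Python script; the robot and the scene stay as the last script left them, time stands still between calls to the robot, and variables do not carry over. Pictures are saved under pics/ and viewed, and the job is handed in when it is done.

```bash
mkdir -p pics; ls; python3 - <<'E'
from station import bot
import cv2
s=bot.sense();print(s['clock'],s['tcp_pos'],s['eef_rot'],s['opening'],bot.grip_depth)
for n in ("top","side"):
    p=bot.get_image(n);cv2.imwrite(f"pics/{n}0.png",p["frame"]);print(n,p["origin"],p["attitude"],p["camera_matrix"],p["dist_coeffs"])
    for k in ("large_ring_center","key_1_top","key_2_top","key_3_top","key_4_top","enter_top","console","small_ring_center"):
        print(k,[(r["uv"],round(r["conf"],2)) for r in bot.spot_point(p,k)][:5])
print(bot.sense()['clock'])
E
```

```text
pics
0.0 [0.2574375  0.5691232  0.23065977] [-6.62279741e-01 -3.07077513e+00  1.93053810e-03] 0.08562653225581346 0.0187
top [ 0.37646417 -0.16923805  1.07642193] [ 0.10392689 -0.07799472 -1.55872865] [[386.2316881    0.         255.01797117]
 [  0.         386.2316881  183.84427887]
 [  0.           0.           1.        ]] [-0.08663352  0.          0.          0.          0.        ]
large_ring_center [([241.3, 165.5], 0.7), ([225.9, 244.8], 0.63), ([327.4, 133.6], 0.48)]
key_1_top [([214.1, 176.9], 0.56), ([185.4, 197.2], 0.43)]
key_2_top [([212.9, 197.0], 0.59)]
key_3_top [([245.5, 195.8], 0.58), ([310.2, 191.3], 0.5)]
key_4_top [([271.9, 192.4], 0.58)]
enter_top [([156.5, 193.4], 0.5)]
console [([213.2, 175.4], 0.59)]
small_ring_center []
side [ 0.51205174 -0.71521749  0.77319281] [ 6.75095310e-01 -2.62957252e-04  3.46451288e-02] [[363.24720245   0.         257.03083651]
 [  0.         363.24720245 191.10811405]
 [  0.           0.           1.        ]] [-0.01250325  0.          0.          0.          0.        ]
large_ring_center [([315.1, 275.2], 0.73), ([196.7, 185.1], 0.68), ([276.6, 189.7], 0.6)]
key_1_top [([242.0, 145.5], 0.49)]
key_2_top [([242.3, 166.4], 0.55)]
key_3_top [([244.0, 188.4], 0.41)]
key_4_top [([244.6, 212.1], 0.51)]
enter_top [([248.5, 123.4], 0.49)]
console [([266.0, 172.5], 0.73)]
small_ring_center [([272.4, 147.2], 0.59)]
0.9
```

```bash
python3 - <<'E'
import cv2
a=cv2.imread("pics/top0.png");cv2.imwrite("pics/topc.png",cv2.resize(a[110:270,120:350],None,fx=3.4,fy=3.4,interpolation=cv2.INTER_CUBIC))
a=cv2.imread("pics/side0.png");cv2.imwrite("pics/sidec.png",cv2.resize(a[100:300,170:360],None,fx=3,fy=3,interpolation=cv2.INTER_CUBIC))
E
```

```text
(no output)
```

View pics/top0.png

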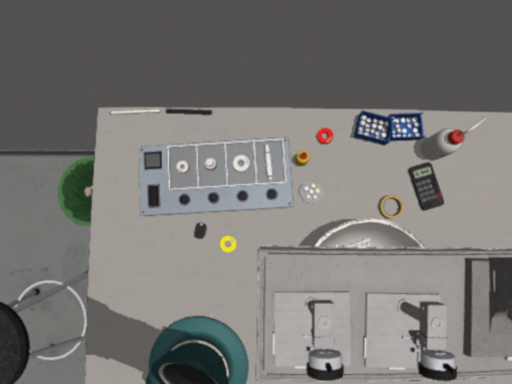

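View pics/topc.png

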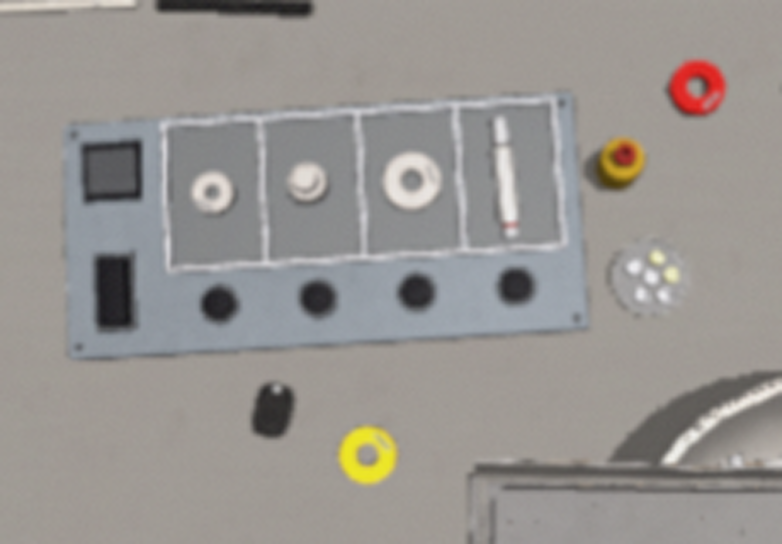

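View pics/sidec.png

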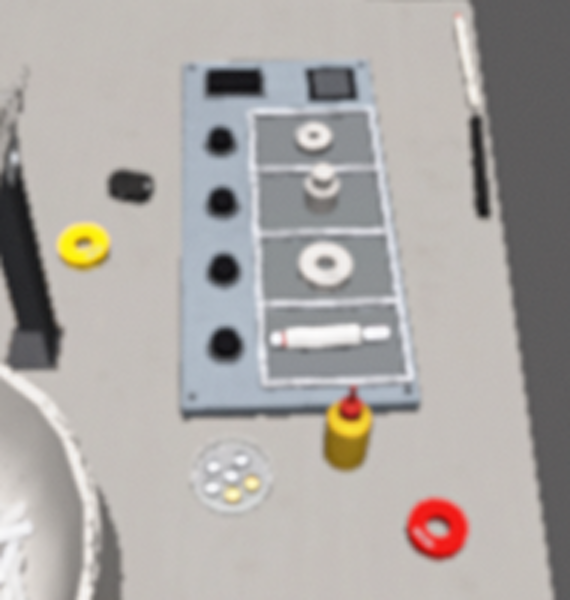

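View pics/side0.png

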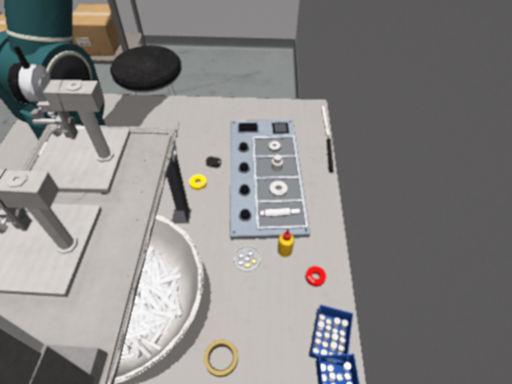

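The larger steel ring is in bay 3 (top picture, about (241,163)); the smaller steel ring is in bay 1 at (182,166). The other ring shapes are red at (325,136) and yellow at (228,244), plus the tape at (391,206), so they are not meant. The crop confirms this, so the target is key 3 at about (242,196). Next I fit the console pose from both cameras.

```bash
cat > h.py <<'E'
import numpy as np,cv2
from scipy.spatial.transform import Rotation as R
F=np.diag([1,-1,-1.])
def ray_plane(p,uv,z):
    K=np.array(p["camera_matrix"]);d=np.array(p["dist_coeffs"])
    n=cv2.undistortPoints(np.array([[uv]],float),K,d)[0,0]
    v=R.from_rotvec(p["attitude"]).apply(F@np.array([n[0],n[1],1]))
    o=np.array(p["origin"]);return o+v*(z-o[2])/v[2]
def proj(p,X):
    K=np.array(p["camera_matrix"]);d=np.array(p["dist_coeffs"])
    c=(F@R.from_rotvec(p["attitude"]).inv().apply(np.atleast_2d(X)-p["origin"]).T).T
    return cv2.projectPoints(c,np.zeros(3),np.zeros(3),K,d)[0][:,0]
KEYS=np.array([[-45,85],[-45,5],[-45,-75],[-45,-155],[-45,170]])/1000.
E
python3 - <<'E'
from station import bot
from h import *
g={}
P={n:bot.get_image(n) for n in("top","side")}
uv={"top":np.array([[218,304],[318,299],[417,292],[516,286],[114,292]])/3.4+[120,110],
"side":np.array([[220,141],[222,202],[224,269],[226,344],[234,82]])/3.+[170,100]}
# refine: dark centroid
from scipy.optimize import least_squares
for n in P:
    gr=P[n]["frame"].max(2).astype(float)
    for i in range(5):
        u,v=np.round(uv[n][i]).astype(int);r=8 if i<4 else 14
        if n=="side": r=7 if i<4 else 11
        w=gr[v-r:v+r+1,u-r:u+r+1]<75
        lab,l,st,ce=cv2.connectedComponentsWithStats(w.astype(np.uint8))
        j=1+np.argmax(st[1:,4]);c=ce[j]+[u-r,v-r]
        print(n,i,uv[n][i].round(1),c.round(1),st[j,4]); uv[n][i]=c
for sel in (["top"],["side"],["top","side"]):
    def f(q):
        c,s=np.cos(q[2]),np.sin(q[2]);out=[]
        X=np.c_[KEYS@np.array([[c,s],[-s,c]])+q[:2],np.full(5,.034)]
        for n in sel: out.append(proj(P[n],X)-uv[n])
        return np.concatenate(out).ravel()
    r=least_squares(f,[.45,0,0]);q=r.x;print(sel,q,np.abs(r.fun).max(),r.fun.round(1))
c,s=np.cos(q[2]),np.sin(q[2])
print((KEYS@np.array([[c,s],[-s,c]])+q[:2]).round(4), ray_plane(P["top"],(228,244),.01),ray_plane(P["top"],(200,230),.01))
for z in(0,.1,.2,.3):print(z,ray_plane(P["top"],(260,248),z))
E
```

```text
top 0 [184.1 199.4] [184.  199.1] 68
top 1 [213.5 197.9] [212.9 197.2] 66
top 2 [242.6 195.9] [242.  195.4] 62
top 3 [271.8 194.1] [271.1 193.6] 60
top 4 [153.5 195.9] [153.2 195.4] 206
side 0 [243.3 147. ] [243.2 146.8] 50
side 1 [244.  167.3] [243.6 167. ] 60
side 2 [244.7 189.7] [244.1 189.5] 66
side 3 [245.3 214.7] [244.9 214.4] 75
side 4 [248.  127.3] [247.5 127. ] 124
['top'] [ 0.50836692 -0.04053633  0.0346796 ] 2.2287008613527917 [-0.4 -2.2 -0.1 -1.   0.3  0.   0.6  1.  -0.4  2.1]
['side'] [ 0.51008269 -0.04305077  0.04010584] 2.1086415172912325 [ 1.9 -0.3  1.1 -0.   0.2  0.1 -1.1  0.3 -2.1 -0.3]
['top', 'side'] [ 0.50920821 -0.04136648  0.0379013 ] 2.4345031247378586 [-0.  -2.4  0.2 -1.3  0.6 -0.4  1.   0.6 -0.1  2.   1.7 -0.7  0.8 -0.5
 -0.2 -0.5 -1.5 -0.3 -2.2 -0.7]
[[ 0.461   0.0419]
 [ 0.4641 -0.0381]
 [ 0.4671 -0.118 ]
 [ 0.4701 -0.198 ]
 [ 0.4578  0.1268]] [ 0.33399354 -0.0786835   0.01      ] [ 0.3711632  -0.00065038  0.01      ]
0 [ 0.32373668 -0.16643936  0.        ]
0.1 [ 0.32863508 -0.16669936  0.1       ]
0.2 [ 0.33353349 -0.16695936  0.2       ]
0.3 [ 0.33843189 -0.16721936  0.3       ]
```

```bash
python3 - <<'E'
from station import bot
from h import *
from scipy.optimize import least_squares
P={n:bot.get_image(n) for n in("top","side")}
uv={"top":np.array([[184,199.1],[212.9,197.2],[242,195.4],[271.1,193.6],[153.2,195.4]]),"side":np.array([[243.2,146.8],[243.6,167],[244.1,189.5],[244.9,214.4],[247.5,127]])}
for sel in (["top"],["side"],["top","side"]):
    def X(q,z):
        c,s=np.cos(q[2]),np.sin(q[2]);k=KEYS.copy();k[:4,0]=q[3]
        return np.c_[k@np.array([[c,s],[-s,c]])+q[:2],np.full(5,z)]
    f=lambda q:np.concatenate([proj(P[n],X(q,.034))-uv[n] for n in sel]).ravel()
    r=least_squares(f,[.45,0,0,-.05]);q=r.x;print(sel,q.round(4),r.fun.round(1));print(X(q,.038).round(4).tolist())
for z in(0.,.1,.2,.3):print(z,ray_plane(P["side"],(180,125),z).round(3),ray_plane(P["side"],(186,218),z).round(3))
c,s=np.cos(q[2]),np.sin(q[2])
b=np.array([[q[3]+.09,y] for y in(.085,.005,-.075,-.155)])@np.array([[c,s],[-s,c]])+q[:2]
print(proj(P["top"],np.c_[b,[.022]*4]).round(0).tolist())
E
```

```text
['top'] [ 0.5206 -0.0379  0.0724 -0.0602] [-0.4 -0.  -0.   0.   0.3  0.   0.6 -0.  -0.5  0. ]
[[0.4544, 0.0425, 0.038], [0.4602, -0.0373, 0.038], [0.466, -0.1171, 0.038], [0.4718, -0.1969, 0.038], [0.4634, 0.1284, 0.038]]
['side'] [ 0.522  -0.0407  0.0733 -0.0597] [-0.1 -0.3  0.  -0.   0.1  0.1 -0.1  0.3 -0.  -0.3]
[[0.4562, 0.0397, 0.038], [0.4621, -0.0401, 0.038], [0.4679, -0.1199, 0.038], [0.4738, -0.1997, 0.038], [0.4647, 0.1255, 0.038]]
['top', 'side'] [ 0.5213 -0.0388  0.0735 -0.06  ] [ 0.  -0.3  0.3 -0.3  0.6 -0.4  1.  -0.4 -0.1 -0.2 -0.4 -0.7 -0.3 -0.5
 -0.2 -0.5 -0.4 -0.3 -0.2 -0.7]
[[0.4552, 0.0415, 0.038], [0.4611, -0.0383, 0.038], [0.467, -0.1181, 0.038], [0.4728, -0.1978, 0.038], [0.4639, 0.1274, 0.038]]
0.0 [0.247 0.163 0.   ] [ 0.322 -0.192  0.   ]
0.1 [0.282 0.049 0.1  ] [ 0.346 -0.26   0.1  ]
0.2 [ 0.316 -0.064  0.2  ] [ 0.371 -0.328  0.2  ]
0.3 [ 0.35  -0.178  0.3  ] [ 0.396 -0.395  0.3  ]
[[184.0, 167.0], [212.0, 165.0], [241.0, 163.0], [270.0, 161.0]]
```

The key fit is good: residuals are at most 1 px, and the projected bay 3 centre (241,163) falls on the large ring. Key 3 is at (0.467,-0.118) and enter at (0.464,0.127). Next I shut the gripper and approach from above.

```bash
cat >> h.py <<'E'
def down(phi):
    c,s=np.cos(phi),np.sin(phi)
    return R.from_matrix(np.array([[-s,c,0],[c,s,0],[0,0,-1.]])).as_rotvec()
K3=np.array([.467,-.1185]);EN=np.array([.464,.127]);PHI=.0735
E
python3 - <<'E'
from station import bot
from h import *
s=bot.sense();print(R.from_rotvec(s['eef_rot']).as_matrix().round(3).tolist(),down(np.radians(65.6)))
o=down(PHI)
for p in((*K3,.12),(*K3,.03),(*EN,.12),(*EN,.03)):
    j=bot.inverse_kinematics(p,o);print(p,None if j is None else np.round(j,3))
bot.gripper_to(0.0)
bot.move_pose((*EN,.16),o)
s=bot.sense();print(s['clock'],s['tcp_pos'],s['force'],s['opening'],np.round(s['joint_positions'],3))
for n in("top","side"):
    p=bot.get_image(n);cv2.imwrite(f"pics/{n}1.png",p["frame"])
p=bot.get_image("wrist");cv2.imwrite("pics/w1.png",p["frame"])
K=R.from_rotvec(p["attitude"])
print(proj(p,np.array([[*K3,.038],[*EN,.038]])))
E
```

```text
[[-0.911, 0.412, 0.0], [0.412, 0.911, -0.0], [-0.0, -0.0, -1.0]] [0.66389643 3.07064259 0.        ]
(np.float64(0.467), np.float64(-0.1185), 0.12) [-0.513  0.431  0.848  2.082 -0.445  0.815  0.677]
(np.float64(0.467), np.float64(-0.1185), 0.03) [-0.321  0.561  0.617  2.118 -0.555  0.625  0.759]
(np.float64(0.464), np.float64(0.127), 0.12) [-0.703  0.336  0.436  2.075 -0.201  0.77  -0.069]
(np.float64(0.464), np.float64(0.127), 0.03) [-0.641  0.504  0.372  2.114 -0.327  0.578  0.038]
3.6583 [0.46405495 0.12824311 0.16007925] [-0.01338253  0.54467355  0.74408763] 0.00017881420180292727 [-0.722  0.269  0.448  2.044 -0.153  0.859 -0.111]
[[244.79491521 365.37028099]
 [256.93747753 184.36112532]]
```

View pics/w1.png

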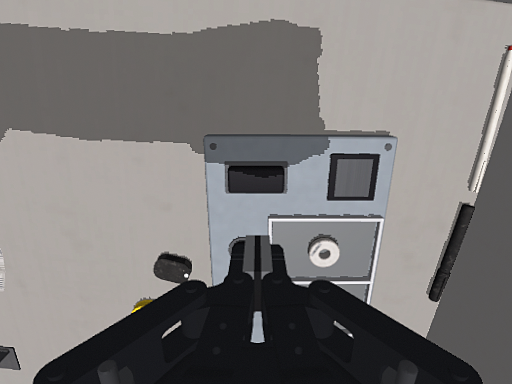

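View pics/side1.png

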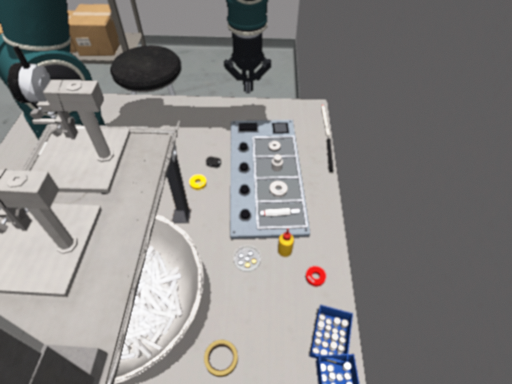

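View pics/top1.png

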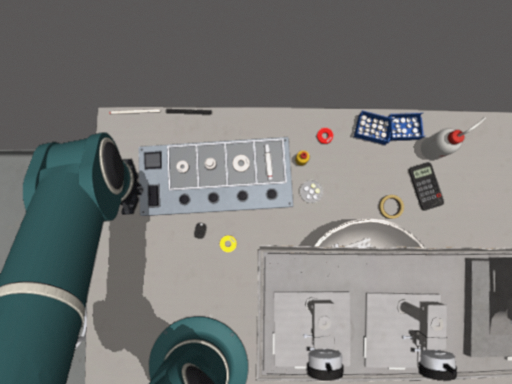

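The wrist view shows the bar at (256,179), against a prediction of (257,184), so the pose agrees. The arm comes in from the left, clear of the rack. Next is key 3.

```bash
python3 - <<'E'
from station import bot
from h import *
o=down(PHI)
bot.move_pose((*K3,.10),o)
s=bot.sense();print(s['clock'],s['tcp_pos'],s['force'])
for n in("top","side","wrist"):
    p=bot.get_image(n);cv2.imwrite(f"pics/{n}2.png",p["frame"])
print(proj(p,np.array([[*K3,.038],[.5507,-.112,.029],[.4611,-.0383,.038]])))
E
```

```text
4.8 [ 0.46745753 -0.11728021  0.10013563] [-0.53914653  0.02102227  0.54752005]
[[256.0317773  208.01474956]
 [358.23932229 203.65289206]
 [256.2690583  101.11507071]]
```

View pics/wrist2.png

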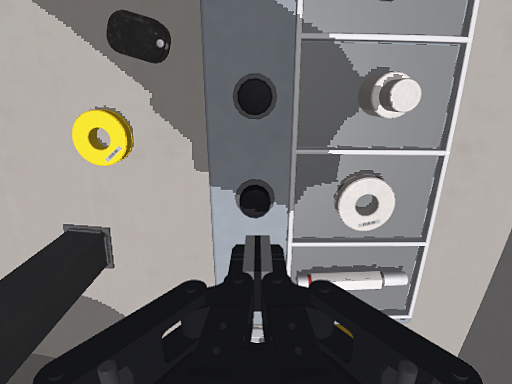

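View pics/side2.png

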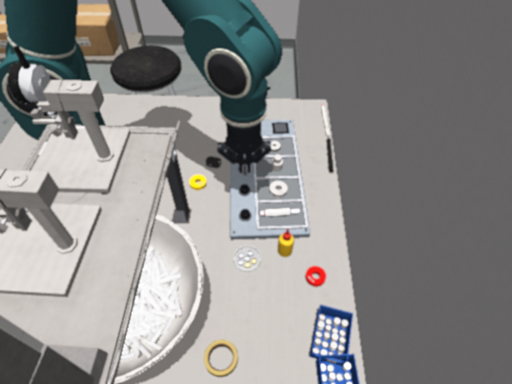

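```bash
python3 - <<'E'
from station import bot
from h import *
p=bot.get_image("wrist");s=bot.sense();print(proj(p,s['tcp_pos']),s['tcp_pos'],p["origin"])
print([ (r["uv"],r["conf"]) for r in bot.spot_point(p,"key_3_top")])
for uv in((254.5,201),(254.5,198)):print(ray_plane(p,uv,.038))
f=p["frame"][150:260,190:330];cv2.imwrite("pics/wc.png",cv2.resize(cv2.convertScaleAbs(f,alpha=2.2),None,fx=5,fy=5,interpolation=cv2.INTER_CUBIC))
E
```

```text
[[256.75176805 247.04814093]] [ 0.46746295 -0.11729703  0.10021894] [ 0.46122678 -0.03395553  0.24367028]
[([252.0, 204.3], 0.87)]
[ 0.46530471 -0.11282807  0.038     ]
[ 0.46512114 -0.11033812  0.038     ]
```

View pics/wc.png

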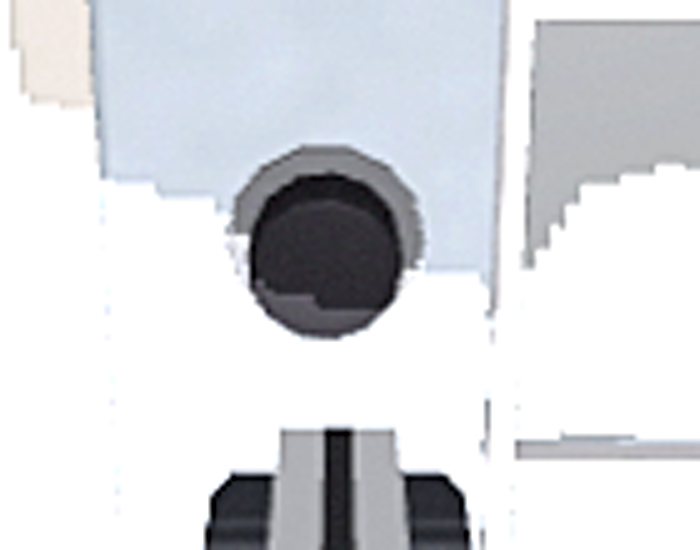

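The key 3 top disc centre is at wrist pixel (255,204). That puts it about 2–3 mm further +y, roughly (0.466,-0.115), so I compromise and press gently.

```bash
cat >> h.py <<'E'
def press(bot,xy):
    bot.move_straight((*xy,.050),feed=.08)
    bot.sleep(.15)
    f0=bot.sense()['force'];print('f0',f0.round(2) if hasattr(f0,'round') else f0)
    z=.044;n=0
    hit=bot.move_straight((*xy,.0300),feed=.02,force_limit=4.6)
    s=bot.sense();print('hit',hit,s['tcp_pos'],np.array(s['force'])-f0,s['clock'])
    bot.sleep(.2)
    s=bot.sense();print('settled',s['tcp_pos'],np.array(s['force'])-f0)
    return f0
E
python3 - <<'E'
from station import bot
from h import *
press(bot,(.4662,-.1172))
p=bot.get_image("side");cv2.imwrite("pics/side3.png",p["frame"])
p=bot.get_image("wrist");cv2.imwrite("pics/wrist3.png",p["frame"])
E
```

```text
f0 [ 0.17 -0.4  -0.06]
hit True [ 0.46615057 -0.11719326  0.031235  ] [-0.15913686  0.06723305  5.39149676] 6.8417
settled [ 0.46616647 -0.11718346  0.03137456] [0.41137909 0.35494067 5.88581004]
```

View pics/wrist3.png

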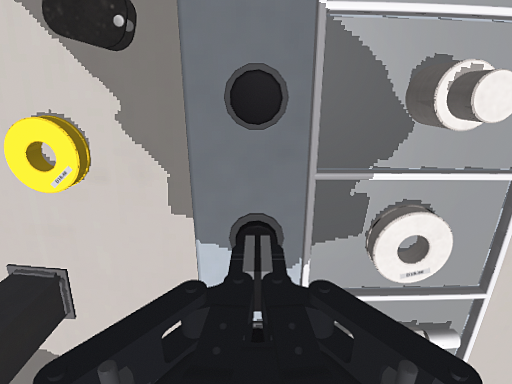

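The fingertips are on key 3, at about 6.7 mm travel and 5.5 N, past the 4 mm pressing point. Now I release it and press enter.

```bash
python3 - <<'E'
from station import bot
from h import *
bot.move_straight((.4662,-.1172,.10),feed=.1)
bot.sleep(.1)
p=bot.get_image("wrist");cv2.imwrite("pics/wrist4.png",p["frame"])
bot.move_pose((.464,.1275,.10),down(PHI))
p=bot.get_image("wrist");cv2.imwrite("pics/wrist5.png",p["frame"])
s=bot.sense();print(s['clock'],s['tcp_pos'],s['force'],proj(p,(.464,.1275,.038)))
E
```

```text
9.1417 [0.46435787 0.12582242 0.10000042] [-0.26172443 -0.00159102 -0.74918955] [[256.79862206 204.70626665]]
```

View pics/wrist4.png

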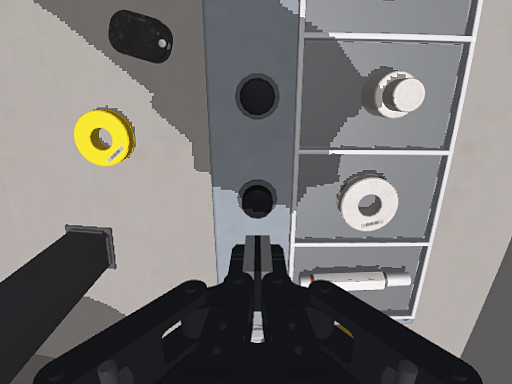

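View pics/wrist5.png

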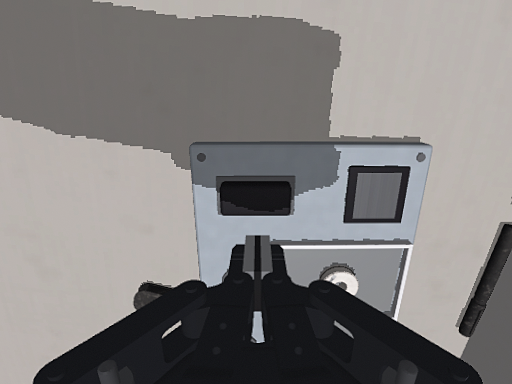

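Key 3 is back up, at (258,201) as before. The bar's top face is at about (255,200), against a predicted 205, so I shift +1.5 mm in y and press.

```bash
python3 - <<'E'
from station import bot
from h import *
press(bot,(.464,.129))
p=bot.get_image("wrist");cv2.imwrite("pics/wrist6.png",p["frame"])
bot.move_straight((.464,.129,.12),feed=.1)
bot.move_pose((.40,.36,.25),down(.6))
for n in("top","side"):
    p=bot.get_image(n);cv2.imwrite(f"pics/{n}7.png",p["frame"])
    a=cv2.imread(f"pics/{n}0.png");d=cv2.absdiff(a,p["frame"]).max(2)
    print(n,(d>40).sum())
    c=(slice(100,280),slice(130,350)) if n=="top" else (slice(100,300),slice(170,370))
    cv2.imwrite(f"pics/{n}7c.png",cv2.resize(p["frame"][c],None,fx=3,fy=3,interpolation=cv2.INTER_CUBIC))
s=bot.sense();print(s['clock'],s['tcp_pos'],s['force'])
E
```

```text
f0 [0.83 0.22 0.27]
hit True [0.4639439  0.12897846 0.03108044] [ 0.37238721 -0.28393736  4.89615578] 10.9417
settled [0.46391316 0.1289784  0.03119177] [0.21260606 0.91348748 4.6044828 ]
top 1856
side 1863
13.3917 [0.4006951  0.35838618 0.24923842] [-0.54569275  0.68292721 -0.1095887 ]
```

View pics/wrist6.png

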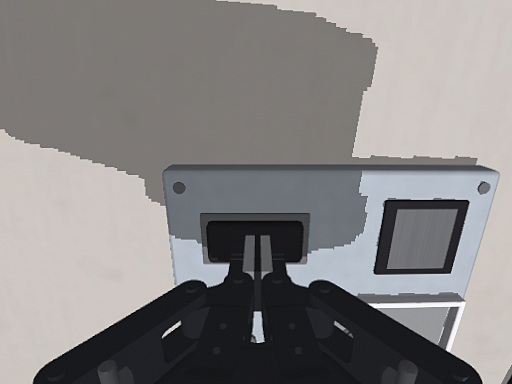

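View pics/top7c.png

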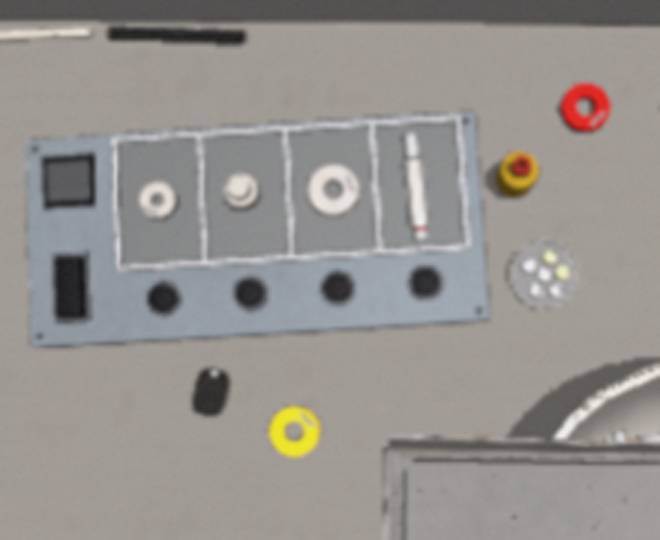

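View pics/side7c.png

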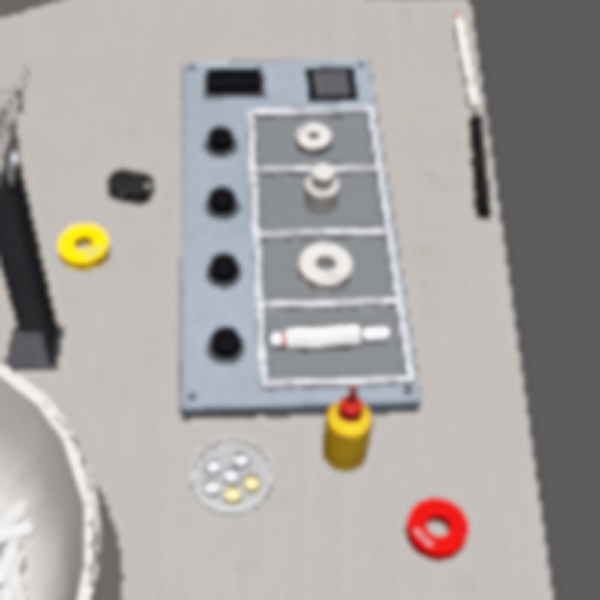

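The bar was pressed about 6–7 mm at 4.6–4.9 N. All keys are up again and nothing on the bench has moved in either view, so I hand in.

```bash
python3 - <<'E'
from station import bot
bot.finish_job()
E
```

```text
the job is handed in; nothing more can be done
```

I checked in the larger ring gauge. It lay in bay 3, so I pressed key 3, let it come back up, and then pressed the enter bar. The arm withdrew and I handed the job in, at about 13.4 s on the robot's clock.

- **Which gauge:** The larger steel ring was in bay 3, at about (241,163) in the top picture. The smaller one was in bay 1. The red and yellow rings on the bench were look-alikes and I left them alone.
- **Key 3:** It went down about 6.7 mm at 5.4–5.9 N, past the 4 mm pressing point. The wrist picture showed it back up before I moved on to the bar.
- **Enter bar:** It went down about 6–7 mm at 4.6–4.9 N.
- **Last checks:** In the final top and side pictures I could see all keys up, and the gauges and other things where they started. The arm was clear of the bench.
- **Disagreements:** The cameras differed by up to about 3 mm on where the keys were in y, so I aimed between their readings. The wrist picture showed the fingertips on each key as it was pressed. The force reading also drifted by about 0.5–0.8 N with nothing touching.

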